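# Scan in the groceries with the hand scanner

### The arm

A 7-joint arm with a two-finger parallel gripper is mounted at the origin on a cart in front of the work surface, level with it; the furniture and walls round the work are solid. World frame = base frame: x ahead of the robot, y to its left, z up, the work surface at z = 0. Lengths are in m, angles in rad, forces in N, time in s.
With the tool pointing down it reaches from about 0.4 to 0.875 m from the base axis. Payload 19.3 kg.
Tool frame: the origin (TCP) lies between the finger pads, 19 mm behind the fingertips; this is the grasp point; z points along the fingers, y is the line along which they close (so a half turn about z gives the same grasp; the last joint's range is limited). The gripper opens to 85 mm and grips with 20 to 120 N. Pads are 22 mm wide; open, the fingers measure 114 mm over their backs; the gripper's body (76 mm by 85 mm) begins 54 mm behind the grasp point. The pads swing forward as they close: fully open they stand 13 mm farther back than shut.
Start: joints at [-1.185, 0.521, -0.036, 1.599, 0.021, 1.021, -0.113], TCP at [0.275, 0.561, 0.25] pointing down, gripper open.
Joint ranges: [-2.91, 2.91], [-0.3, 2.13], [-1.5, 1.42], [0.17, 2.43], [-1.26, 4.41], [0.16, 1.93], [-2.52, 2.52]. Speed limits (rad/s): [1.89, 1.89, 2.39, 2.39, 3.01, 3.01, 3.01].

### API

Orientations are given as [roll, pitch, yaw] about the fixed x, y, z axes, in that order (R = Rz(yaw) Ry(pitch) Rx(roll)).
In Python, from workcell import bot, vision gives the robot as it stands.
- The arm moves only by the shell command python3 -m creep 'ROWS' [FORCE]. ROWS is JSON, a list that holds one entry, the list of rows, each a list of 7 numbers: the opening, from -1 (shut) to 1 (fully open), then the shift along the tool's x, y, z in cm, then the turn, a rotation vector about the tool's x, y, z in rad. In form: [[[grip, tx, ty, tz, rx, ry, rz], ...]]. A call has 1 to 12 rows; each row shifts and turns the commanded pose from where the row before left it, along the tool's axes as they then stand; what a row does not reach is not made up. A row lasts 1/8 s, in which the tool goes at most 62.5 mm and 10.7 degrees, less where a joint would pass 70% of its speed; a pose out of reach is approached as far as the arm can. A call with a gripper value outside its range is refused whole. The fingers move at their own pace and stop on an object; FORCE is the grip in N (left out, the last holds). Time passes only in rows, so rows that do not move let the fingers close. It gives the time, the measured TCP pose, the force, the opening and the grip force at its end, in the units of the state.
- bot.observe(): the state, without advancing time (a new reading comes with each control period).
- vision.grab_frame(name): name is "scene" or "top" or "wrist"; returns a dict with "image" (384x512x3 uint8, blue, green, red), "depth" (384x512 float32, m along the optical axis (not along the pixel's ray), 0 where there is no reading), "fovy" (degrees; the focal length in pixels is half the picture's height over the tangent of half this angle, whatever the lens; pixels are square), "cx", "cy" (the principal point, pixels), "cam_to_world" (4x4, takes a point from camera to world coordinates); the wrist camera has in their place "tool_from_camera" (4x4, takes a point from camera to tool coordinates, whose origin is the TCP and whose axes are the flange's). Camera axes: x right, y down, z forward; pixel columns grow to the right and rows downward; lengths in m; the calibration is good to about 2 mm. A picture is of the moment at which its call begins: read the wrist's pose just before it.
- bot.job_done(): hands the job in; it is judged then, once.
The state is a dict: "clock": time; "qpos": joint angles; "qd": joint speeds; "joint_efforts": joint torques, N m; "position": TCP position; "tool_rot": TCP orientation; "force": force on the tool from outside, world axes, zero at the start; "moment": the same for the moment, N m; "grip_width": finger opening in m; "finger_force": force on a finger pad.
Only numpy, scipy, OpenCV 4.12 (cv2) and the standard library are available. Lean on these libraries where they do the work, as an engineer would, in place of code of your own. Each camera call takes 0.05 s, during which the arm holds its last target. There are 200 camera calls.

### The job

Book the new groceries in with the hand scanner: take it from its stand, aim it from about 10 cm away at the middle of the barcode on the tall cardboard box and hold it still for about two seconds, then do the same with the barcode on the jar, and stand the scanner back upright in its stand. Face each label roughly squarely; leave the box, the jar and the things standing round them where they are.

Things in the scene. Friction and masses are not known exactly. Their poses are not given: they have to be found in the camera images.
- scanner: Loose grey pistol-shaped scanner, 0.12-0.25 kg, 123 mm tall. Origin: centre of handle's underside; z up the handle, x to the nose. Handle 34 (x) x 26 (y) mm, lowest 12 mm 28 x 20. Head above z = 80: 44 mm wide (y, flat sides; nose 47), 36 thick, 86 long, tipped 25 deg nose down, middle at (4, 0, 98) mm. Grip it across y from above, TCP at (2, 0, 100) mm. Starts upright in the stand.
- scan_window: Centre of the scanner's window, fixed in the nose at (43.5, 0, 80) mm of the scanner. Its x axis is the line of sight, 25 degrees below the scanner's x axis (so the scanner held upright looks 25 degrees downwards); y is the scanner's y.
- stand: Fixed grey stand; like all listed things it is on a thin grey mat whose top is z = 3 mm. Round foot 92 mm across, 10 mm high, with an open-topped socket, inside 42 (x) x 34 (y) mm, outside 52 x 44 mm, rim 64 mm above the stand's underside. Origin: centre of the underside, z up. The scanner stands in it with its origin 10 mm above the stand's, x axes alike.
- box_1: Tall cardboard cereal box, 61 (x) x 152 (y) x 218 mm high, loose, 0.45 kg, upright; z axis up, origin at the centre of its underside. Barcode label on its -x face.
- box_label: Centre of the white barcode label, 56 mm wide and 36 mm high, on the broad face of the box that looks towards the robot, 120 mm above the box's underside. x axis points straight out of the face, z up.
- jar_1: Glass jar with screw lid, 71 mm diameter, 110 mm high, loose, 0.45 kg, upright; z axis up, origin at the centre of its underside. Barcode label on its -x side.
- jar_label: Centre of the white barcode label, 56 mm wide and 36 mm high, bent round the jar on the side towards the robot, 58 mm above the jar's underside. x axis points straight out of the jar, z up.
- mill_3: Bystander: wooden pepper mill, 58 mm diameter, 130 mm high, loose, upright; z axis up, origin at the centre of its underside. 
- tin_1: Bystander: small food tin, 57 mm diameter, 72 mm high, loose, upright; z axis up, origin at the centre of its underside. 
- spice_jar_4: Bystander: glass spice jar with screw cap, 43 mm diameter, 107 mm high, loose, upright; z axis up, origin at the centre of its underside. 
- egg_timer: Bystander: round wind-up kitchen timer, 65 mm diameter, 52 mm high, loose; z axis up, origin at the centre of its underside. 
Things that resemble listed ones, but are neither listed nor needed, are in the scene too. What is shaped like the jar_1 but green is not meant.

How it is judged:
On the way, in this order (a step that is already met when the one before it is completed fails the run):
1. the held scanner is aimed at the box's barcode and kept still for a second (label centre 50 to 170 mm ahead of the window, within 15 mm of its line of sight; that line within 41 degrees of square) (x of box_label in the frame of scan_window between 0.05 and 0.17 m and y of box_label in the frame of scan_window between -0.015 and 0.015 m and z of box_label in the frame of scan_window between -0.015 and 0.015 m and x of scan_window in the frame of box_label above 0.03 m and angle between the x axis of scan_window and the x axis of box_label, either way round below 0.72 rad and linear speed of scanner below 0.02 m/s and angular speed of scanner below 0.15 rad/s and contact force between the fingers and scanner above 0.5 N), for 1 s.
2. then the held scanner is aimed at the jar's barcode and kept still for a second, likewise (x of jar_label in the frame of scan_window between 0.05 and 0.17 m and y of jar_label in the frame of scan_window between -0.015 and 0.015 m and z of jar_label in the frame of scan_window between -0.015 and 0.015 m and x of scan_window in the frame of jar_label above 0.03 m and angle between the x axis of scan_window and the x axis of jar_label, either way round below 0.72 rad and linear speed of scanner below 0.02 m/s and angular speed of scanner below 0.15 rad/s and contact force between the fingers and scanner above 0.5 N), for 1 s.
At the end, for the whole second after the job is handed in: After the two scans the scanner stands down in the socket of its stand (within 12 mm of its centre, handle's underside at most 16 mm above the stand's, upright within 0.17 rad, at rest), and box and jar are within 30 mm of where they stood (horizontal distance between scanner and stand below 0.012 m and z of scanner in the frame of stand below 0.016 m and angle between scanner's own z axis and vertical below 0.17 rad and linear speed of scanner below 0.02 m/s and distance of each of box_1, jar_1 from where it was at the start of the episode below 0.03 m); the robot touches nothing.
It fails at once if the box or the jar is shifted by more than 30 mm or tipped by more than 0.35 rad (distance of any of box_1, jar_1 from where it was at the start of the episode above 0.03 m or angle between any of box_1, jar_1's own z axis and vertical above 0.35 rad).
It fails at once if a bystander (mill, tin, spice jar or timer) is shifted by more than 30 mm or tipped by more than 0.35 rad (distance of any of mill_3, tin_1, spice_jar_4, egg_timer from where it was at the start of the episode above 0.03 m or angle between any of mill_3, tin_1, spice_jar_4, egg_timer's own z axis and vertical above 0.35 rad).
It also fails if it takes over 54 s, if anything falls off the work surface, if the arm or the gripper's body presses on something with over 40 N, if the wrist force passes 120 N, or if a joint passes its speed limit or range.

## Working session

There is one attempt and no reset: what is moved stays moved. The work goes in short steps, Python scripts to look and compute and a shell command to move; the robot and the scene stay as the last step left them, time stands still between calls to the robot, and variables do not carry over. Pictures are saved under pics/ and viewed, at most 10 in all, crops included, and the job is handed in when it is done.

```bash
ls; mkdir -p pics; python3 - <<'E'
from workcell import bot, vision
import cv2, pickle, numpy as np
s=bot.observe(); print({k:np.round(v,3).tolist() for k,v in s.items()})
F={}
for n in("scene","top"):
    f=vision.grab_frame(n); F[n]=f; print(n,f["fovy"],f["cx"],f["cy"],np.round(f["cam_to_world"],3).tolist())
pickle.dump(F,open("f0.pkl","wb"))
cv2.imwrite("pics/scene0.png",F["scene"]["image"]); cv2.imwrite("pics/top0.png",F["top"]["image"])
E
```

```text
pics
{'clock': 0.0, 'qpos': [-1.185, 0.522, -0.036, 1.6, 0.021, 1.021, -0.113], 'qd': [0.001, -0.001, 0.001, -0.0, -0.0, -0.003, -0.001], 'joint_efforts': [-0.002, -92.712, 1.979, -36.995, 0.018, 0.008, 0.0], 'position': [0.275, 0.561, 0.249], 'tool_rot': [-3.14, 0.0, 2.686], 'force': [0.099, -0.112, -0.701], 'moment': [-0.021, 0.047, -0.021], 'finger_force': 0.0, 'grip_width': 0.086}
scene 47.07729269592065 257.02727707716195 189.42137428146484 [[0.731, -0.465, 0.499, 0.024], [-0.682, -0.476, 0.555, -0.526], [-0.02, -0.746, -0.665, 0.811], [0.0, 0.0, 0.0, 1.0]]
top 57.10565494877366 255.52233052732083 194.51282676789435 [[-0.013, -0.986, 0.169, 0.413], [-1.0, 0.015, 0.013, 0.044], [-0.016, -0.168, -0.986, 0.934], [0.0, 0.0, 0.0, 1.0]]
```

View pics/scene0.png

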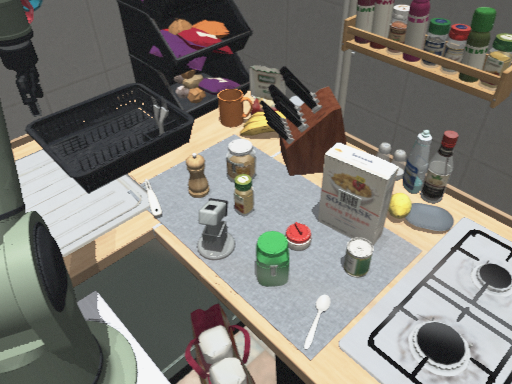

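View pics/top0.png

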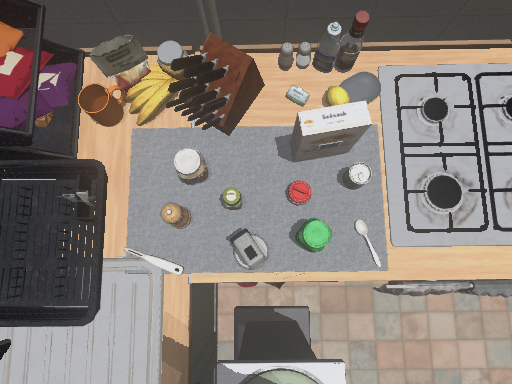

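The scene view shows the box at (355,190), the white-lidded jar at (240,160) and the scanner in its stand at (213,228). The green jar at (272,258) is the decoy. The mill is at (198,175), the spice jar at (243,195), the timer at (298,235) and the tin at (358,257). In the top view the scanner is at (247,247), the jar at (190,163) and the box at (333,118). A second pale round lid in the top view at (170,55) is off the mat, so it isn't jar_1.

```bash
cat >h.py <<'E'
import numpy as np, cv2, pickle
def cloud(f,T=None):
    im=f["image"];h,w=im.shape[:2];fl=h/2/np.tan(np.radians(f["fovy"]/2))
    u,v=np.meshgrid(np.arange(w),np.arange(h));d=f["depth"]
    P=np.stack([(u-f["cx"])*d/fl,(v-f["cy"])*d/fl,d],-1)
    T=f["cam_to_world"] if T is None else T
    W=P@T[:3,:3].T+T[:3,3]; W[d<=0]=np.nan; return W
def ray(f,uv,z,T=None):
    fl=f["image"].shape[0]/2/np.tan(np.radians(f["fovy"]/2));T=f["cam_to_world"] if T is None else T
    d=T[:3,:3]@np.array([(uv[0]-f["cx"])/fl,(uv[1]-f["cy"])/fl,1]);return T[:3,3]+d*(z-T[2,3])/d[2]
E
python3 - <<'E'
from h import *
F=pickle.load(open("f0.pkl","rb"))
C={n:cloud(F[n]) for n in F}
t,s=F["top"],F["scene"]
def crop(im,x0,y0,x1,y1,w,h): return cv2.resize(im[y0:y1,x0:x1],(w,h),interpolation=cv2.INTER_CUBIC)
a=crop(t["image"],215,215,285,280,400,300); b=crop(s["image"],180,190,250,260,400,300)
c=crop(s["image"],310,135,400,245,400,300); d=crop(s["image"],215,130,270,180,400,300)
cv2.imwrite("pics/crops.png",np.vstack([np.hstack([a,b]),np.hstack([c,d])]))
# objects: clusters above mat in top view
W=C["top"]; 
m=((W[...,2]>.03)&(W[...,2]<.3)&(W[...,0]>.3)).astype(np.uint8)
for name,(u,v) in dict(scanner=(247,247),jar=(190,163),box=(333,118),spice=(231,196),mill=(174,213),timer=(299,192),tin=(359,174),green=(315,234)).items():
    r=25 if name!="box" else 45
    sub=W[v-r:v+r,u-r:u+r].reshape(-1,3); sub=sub[np.isfinite(sub[:,0])]
    zt=np.percentile(sub[:,2],[98])[0]; 
    cen=W[v,u]
    top=sub[(abs(sub[:,2]-cen[2])<.012)]
    q=top[:,:2].astype(np.float32); (cx,cy),(ww,hh),an=cv2.minAreaRect(q)
    print(name,"zc %.3f z98 %.3f"%(cen[2],zt),"rect c",np.round([cx,cy,ww,hh],3),round(an,1),"mean",np.round(q.mean(0),3),len(q))
print("mat z",np.nanmedian(W[140:150,140:170,2]))
E
```

```text
scanner zc 0.128 z98 0.142 rect c [0.423 0.071 0.077 0.044] 33.9 mean [0.424 0.071] 510
jar zc 0.114 z98 0.115 rect c [0.638 0.219 0.063 0.065] 43.6 mean [0.637 0.219] 583
box zc 0.220 z98 0.221 rect c [ 0.699 -0.116  0.056  0.151] 9.1 mean [ 0.697 -0.116] 1840
spice zc 0.109 z98 0.111 rect c [0.553 0.113 0.042 0.042] 42.7 mean [0.552 0.113] 265
mill zc 0.122 z98 0.122 rect c [0.513 0.254 0.048 0.046] 1.5 mean [0.513 0.254] 335
timer zc 0.042 z98 0.045 rect c [ 0.572 -0.056  0.057  0.057] 1.0 mean [ 0.572 -0.056] 395
tin zc 0.073 z98 0.075 rect c [ 0.635 -0.192  0.11   0.056] 24.7 mean [ 0.611 -0.202] 443
green zc 0.116 z98 0.115 rect c [ 0.459 -0.084  0.064  0.064] 2.4 mean [ 0.46  -0.084] 642
mat z 0.003379405300509175
```

View pics/crops.png

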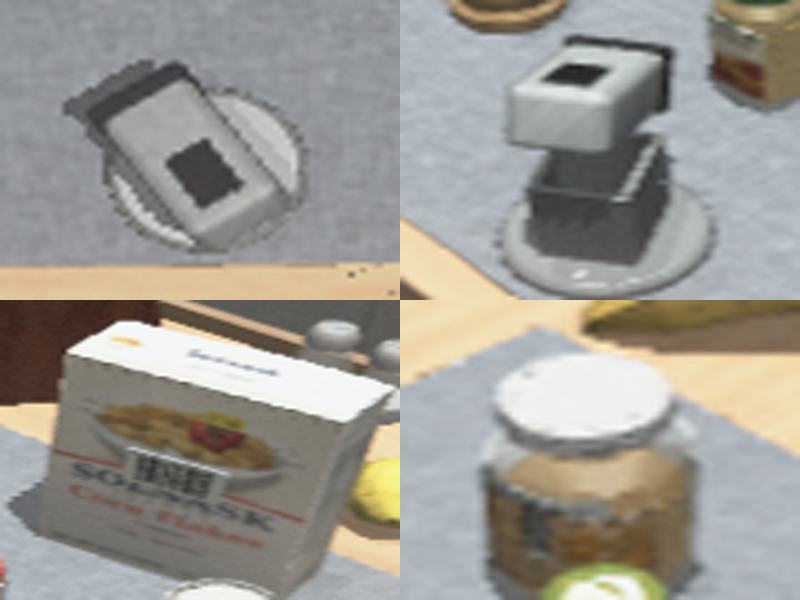

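The crops show the scanner's dark nose pointing up-left in the top view, so its yaw is about 34°. The box barcode is at about scene (349,200). The jar barcode is at about scene (234,167), half hidden, so I'll check it later from the wrist camera.

```bash
python3 - <<'E'
from h import *
F=pickle.load(open("f0.pkl","rb"));C={n:cloud(F[n]) for n in F}
for n in F:
    W=C[n]; P=W.reshape(-1,3); 
    m=(np.hypot(P[:,0]-.425,P[:,1]-.07)<.07)&(P[:,2]>.095); q=P[m]
    (c,wh,a)=cv2.minAreaRect(q[:,:2].astype(np.float32)); print(n,"head",np.round(c,4),np.round(wh,3),round(a,1),len(q),q[:,2].max())
    # head top plane fit
    A=np.c_[q[:,:2],np.ones(len(q))]
    for _ in range(8):
        k=np.linalg.lstsq(A,q[:,2],rcond=None)[0]; r=q[:,2]-A@k; g=(r>-.004); A,q=A[g],q[g]
        if len(q)<50: break
    print("  topplane slope deg",np.degrees(np.arctan(np.hypot(k[0],k[1]))),"downhill az",np.degrees(np.arctan2(-k[1],-k[0])),len(q))
    m=(np.hypot(P[:,0]-.42,P[:,1]-.065)<.07)&(P[:,2]>.009)&(P[:,2]<.018); q=P[m]
    (c,r)=cv2.minEnclosingCircle(q[:,:2].astype(np.float32)); print("  foot",np.round(c,4),round(r,4),len(q))
# box label
W=C["scene"]; s=F["scene"]
q=W[150:235,315:395].reshape(-1,3);q=q[np.isfinite(q[:,0])&(q[:,2]>.03)&(q[:,2]<.2)]
bx=np.array([.699,-.116]);n=np.array([np.cos(.159),np.sin(.159)])
d=(q[:,:2]-bx)@n; f=q[abs(d+.03)<.012]; A=np.c_[f[:,1:],np.ones(len(f))];k=np.linalg.lstsq(A,f[:,0],rcond=None)[0]
print("face yaw",np.degrees(np.arctan(-k[0])),"x at y=-.116,z=.12:",k@[-.116,.12,1],"y range",f[:,1].min(),f[:,1].max())
g=cv2.cvtColor(s["image"],6); sub=g[188:212,335:362]; 
ys,xs=np.nonzero(sub<85); print("dark ctr",xs.mean()+335,ys.mean()+188,len(xs), "ext",xs.min()+335,xs.max()+335,ys.min()+188,ys.max()+188)
u,v=int(round(xs.mean()+335)),int(round(ys.mean()+188)); print("label pt",np.nanmedian(W[v-2:v+3,u-2:u+3].reshape(-1,3),0))
# other objects' circles, scene view
for nm,c,z in (("jar",(.637,.219),.11),("mill",(.513,.254),.06),("spice",(.553,.113),.05),("green",(.46,-.084),.1),("tin",(.635,-.19),.05)):
    P=np.vstack([C[k].reshape(-1,3) for k in C]); q=P[(np.hypot(P[:,0]-c[0],P[:,1]-c[1])<.05)&(P[:,2]>z-.03)]; 
    A=np.c_[2*q[:,:2],np.ones(len(q))]; print(nm,"bbox",q.min(0).round(3),q.max(0).round(3))
E
```

```text
scene head [0.4254 0.0712] [0.089 0.045] 33.5 598 0.1444918070397606
  topplane slope deg 23.633491098470916 downhill az 27.892818342530994 246
  foot [0.4195 0.0671] 0.0459 416
top head [0.4274 0.0736] [0.088 0.046] 34.2 744 0.14463089265754625
  topplane slope deg 24.314241511851836 downhill az 34.08432868597803 592
  foot [0.4224 0.0705] 0.0455 346
face yaw 9.724488811539812 x at y=-.116,z=.12: 0.6691550672523668 y range -0.19636393852582157 -0.046105610716815515
dark ctr 349.3904109589041 198.3013698630137 146 ext 336 361 188 211
label pt [ 0.66668421 -0.12211083  0.12798361]
jar bbox [0.598 0.181 0.08 ] [0.676 0.253 0.118]
mill bbox [0.485 0.227 0.03 ] [0.54  0.278 0.135]
spice bbox [0.528 0.088 0.02 ] [0.575 0.135 0.114]
green bbox [ 0.418 -0.127  0.07 ] [ 0.499 -0.045  0.117]
tin bbox [ 0.585 -0.234  0.02 ] [ 0.685 -0.158  0.221]
```

```bash
python3 -m creep '[[[1,-3.5,-3.8,0,0,0,0],[1,-3.5,-3.8,0,0,0,0],[1,-3.5,-3.8,0,0,0,0],[1,-3.5,-3.8,0,0,0,0],[1,-3.5,-3.8,0,0,0,0],[1,-3.5,-3.8,0,0,0,0],[1,-3.5,-3.8,0,0,0,0],[1,-3.5,-3.8,0,0,0,0],[1,-3.5,-3.8,0,0,0,0],[1,-3.5,-3.8,0,0,0,0]]]' 30
python3 -m creep '[[[1,0,0,0,0,0,0.175],[1,0,0,0,0,0,0.175],[1,0,0,0,0,0,0.175],[1,0,0,0,0,0,0.175],[1,0,0,0,0,0,0.175],[1,0,0,0,0,0,0.175],[1,0,0,0,0,0,0.175],[1,0,0,0,0,0,0.175],[1,0,0,0,0,0,0.175],[1,0,0,0,0,0,0.175],[1,0,0,0,0,0,0.175],[1,0,0,0,0,0,0.17]]]'
cat >>h.py <<'E'
from scipy.spatial.transform import Rotation as R
def tool(s):
    T=np.eye(4);T[:3,:3]=R.from_euler('xyz',s["tool_rot"]).as_matrix();T[:3,3]=s["position"];return T
def wrist():
    from workcell import bot,vision
    s=bot.observe();f=vision.grab_frame("wrist");f["cam_to_world"]=tool(s)@f["tool_from_camera"];f["s"]=s;return f
E
python3 - <<'E'
from h import *
f=wrist(); pickle.dump(f,open("w1.pkl","wb")); cv2.imwrite("pics/w1.png",f["image"])
print(f["s"]["position"],f["s"]["tool_rot"],f["s"]["qpos"],f["s"]["clock"]); print(f["tool_from_camera"].round(3).tolist())
P=cloud(f).reshape(-1,3);P=P[np.isfinite(P[:,0])]
q=P[(np.hypot(P[:,0]-.425,P[:,1]-.07)<.07)&(P[:,2]>.095)&(P[:,2]<.15)]
if len(q): print("head",cv2.minAreaRect(q[:,:2].astype(np.float32)),len(q),q[:,2].max())
q=P[(np.hypot(P[:,0]-.42,P[:,1]-.068)<.07)&(P[:,2]>.009)&(P[:,2]<.018)]
if len(q): print("foot",cv2.minEnclosingCircle(q[:,:2].astype(np.float32)),len(q))
E
```

```text
clock: 1.35
position: [0.4223, 0.0643, 0.2501]
tool_rot: [3.141, 0.0, 2.686]
force: [0.9, 0.1, -0.4]
grip_width: 0.0853
finger_force: 0.0
clock: 2.85
position: [0.422, 0.0659, 0.2499]
tool_rot: [-3.142, 0.0, 0.585]
force: [0.0, -1.1, 0.4]
grip_width: 0.0854
finger_force: 0.0
[0.42198499 0.06588676 0.24990279] [-3.14154444e+00  2.67739851e-04  5.85080017e-01] [-0.74039228  0.22926903  0.52889061  2.110634   -0.15477094  0.83838624
 -1.1047144 ] 2.85
[[-0.001, -0.957, -0.289, 0.073], [1.0, -0.001, 0.001, 0.001], [-0.001, -0.289, 0.957, -0.124], [0.0, 0.0, 0.0, 1.0]]
head ((0.42695242166519165, 0.07198014110326767), (0.08813968300819397, 0.046449918299913406), 33.49148941040039) 4190 0.14392730781840654
foot ((0.4227887690067291, 0.06851708889007568), 0.045641250908374786) 776
```

View pics/w1.png

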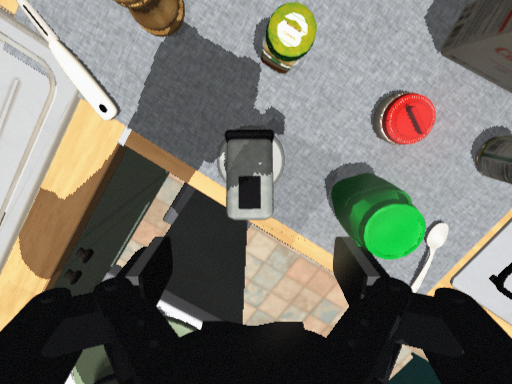

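The wrist view shows the scanner centred at (249,175) with its nose straight up the picture, so the gripper is aligned in yaw. It needs about 4.5 mm forward and 2.4 mm sideways before going down and gripping.

```bash
python3 -m creep '[[[1,0.45,-0.25,2.7,0,0,0],[1,0,0,3,0,0,0],[1,0,0,3,0,0,0],[1,0,0,3,0,0,0],[1,0,0,2,0,0,0],[1,0,0,0,0,0,0],[0,0,0,0,0,0,0],[-0.5,0,0,0,0,0,0],[-1,0,0,0,0,0,0],[-1,0,0,0,0,0,0],[-1,0,0,0,0,0,0],[-1,0,0,0,0,0,0]]]' 60
```

```text
clock: 4.4
position: [0.4249, 0.0708, 0.1138]
tool_rot: [-3.142, -0.001, 0.591]
force: [-2.1, 0.8, 12.7]
grip_width: 0.0436
finger_force: 59.4
```

```bash
python3 -m creep '[[[-1,0,0,-1,0,0,0],[-1,0,0,-1.5,0,0,0],[-1,0,0,-2,0,0,0],[-1,0,0,-2.5,0,0,0],[-1,0,0,-2.5,0,0,0],[-1,0,0,-2.5,0,0,0],[-1,0,0,-2,0,0,0],[-1,0,0,0,0,0,0]]]'
python3 - <<'E'
from h import *
from workcell import vision
f=wrist(); pickle.dump(f,open("w2.pkl","wb")); t=vision.grab_frame("top");pickle.dump(t,open("t2.pkl","wb"));s=vision.grab_frame("scene");pickle.dump(s,open("s2.pkl","wb"))
cv2.imwrite("pics/w2.png",np.hstack([cv2.resize(f["image"],(400,300)),cv2.resize(s["image"][100:300,100:366],(400,300))]))
print(f["s"]["position"],f["s"]["tool_rot"])
E
```

```text
clock: 5.4
position: [0.4248, 0.0707, 0.2543]
tool_rot: [3.142, -0.003, 0.591]
force: [-0.9, 0.5, -2.8]
grip_width: 0.0436
finger_force: 61.5
[0.42484729 0.07065961 0.25434987] [ 3.14150426e+00 -2.72983166e-03  5.91081041e-01]
```

View pics/w2.png

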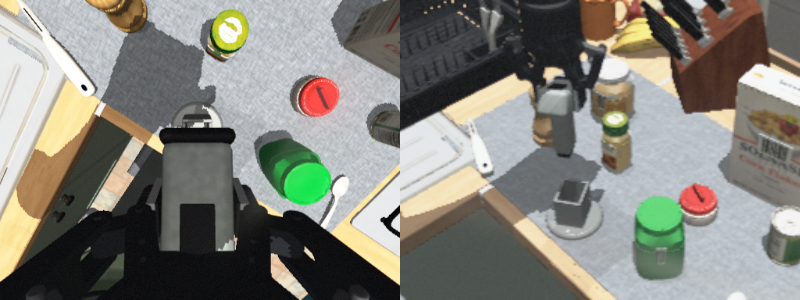

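The left picture shows the scanner's head between the fingers, with its nose at (198,135). The right one shows it lifted out, with the empty socket below at (575,200). Next I check numerically for tilt in the hand.

```bash
python3 - <<'E'
from h import *
f=pickle.load(open("w2.pkl","rb")); s=f["s"]
T=f["tool_from_camera"]; P=cloud(f,T)
sub=P[178:300,215:285]; q=sub.reshape(-1,3); q=q[np.isfinite(q[:,0])]
g=q[(q[:,2]<.01)&(q[:,2]>-.05)&(abs(q[:,1])<.018)]
for lo,hi in ((-.03,-.02),(-.02,-.01),(-.01,0),(0,.01),(.01,.02),(.02,.03),(.03,.04),(.04,.05),(.05,.06)):
    a=g[(g[:,0]>lo)&(g[:,0]<hi)]
    if len(a): print(lo,np.median(a[:,2]).round(4),len(a))
A=np.c_[g[:,:2],np.ones(len(g))]
for _ in range(10):
    k=np.linalg.lstsq(A,g[:,2],rcond=None)[0]; r=abs(g[:,2]-A@k); m=r<.003 if _>3 else r<np.percentile(r,90); A,g=A[m],g[m]
print("slope x,y deg",np.degrees(np.arctan(k[:2])),"z at x=.002",k@[.002,0,1],len(g))
h=q[(abs(q[:,2])<.05)]; print("x max",np.percentile(h[:,0],99.5),"y",np.percentile(h[:,1],[1,99]))
# same for scene & top: points of scanner below fingers
Ti=np.linalg.inv(tool(s))
for n in("s2","t2"):
    F=pickle.load(open(n+".pkl","rb"));W=cloud(F).reshape(-1,3);W=W[np.isfinite(W[:,0])];L=W@Ti[:3,:3].T+Ti[:3,3]
    L=L[(abs(L[:,0])<.07)&(abs(L[:,1])<.026)&(L[:,2]>-.03)&(L[:,2]<.13)]
    for lo in np.arange(-.03,.12,.015):
        a=L[(L[:,2]>lo)&(L[:,2]<lo+.015)]
        if len(a)>3: print(n,"z %.3f"%lo,"x",np.percentile(a[:,0],[3,97]).round(3),"y",np.percentile(a[:,1],[3,97]).round(3),len(a))
E
```

```text
-0.01 -0.0205 1459
0 -0.016 1869
0.01 -0.0107 1711
0.02 -0.0061 1668
0.03 -0.0013 1623
0.04 0.0005 180
slope x,y deg [26.20227556 -0.49404459] z at x=.002 -0.017340091306030925 5582
x max 0.0409711009889139 y [-0.01639041  0.01493351]
s2 z -0.030 x [-0.036  0.003] y [-0.024  0.022] 299
s2 z -0.015 x [-0.043  0.023] y [-0.02   0.024] 246
s2 z 0.000 x [-0.043  0.042] y [-0.021  0.024] 66
s2 z 0.015 x [-0.022 -0.009] y [-0.011  0.021] 42
s2 z 0.030 x [-0.023  0.004] y [-0.01   0.013] 85
s2 z 0.045 x [-0.023  0.002] y [-0.01   0.013] 79
s2 z 0.060 x [-0.022  0.003] y [-0.011  0.013] 81
s2 z 0.075 x [-0.023  0.002] y [-0.011  0.012] 79
s2 z 0.090 x [-0.021  0.006] y [-0.009  0.011] 31
```

Tilt in the hand is about 1°, so the grasp is good. In the tool frame, the label centre should sit at about (0.131, 0, 0.063). Next I unwrap the box face and the jar side into metric pictures to find the label centres.

```bash
python3 - <<'E'
from h import *
F=pickle.load(open("f0.pkl","rb"))
def samp(f,P):
    T=np.linalg.inv(f["cam_to_world"]);q=P@T[:3,:3].T+T[:3,3];fl=192/np.tan(np.radians(f["fovy"]/2))
    return cv2.remap(f["image"],(q[...,0]/q[...,2]*fl+f["cx"]).astype(np.float32),(q[...,1]/q[...,2]*fl+f["cy"]).astype(np.float32),cv2.INTER_CUBIC)
a=np.radians(9.4);n=np.array([np.cos(a),np.sin(a),0]);t=np.array([-np.sin(a),np.cos(a),0])
# box face: columns = box y from +80 to -80 mm (left->right as seen from robot), rows z 223..3 ; 2 px/mm
Y,Z=np.meshgrid(np.linspace(.08,-.08,320),np.linspace(.223,.003,440))
c=np.array([.6995,-.116,0])-.0305*n
B=samp(F["scene"],c+Y[...,None]*t+Z[...,None]*[0,0,1])
# jar: cols azimuth offset (-100..100 deg about direction to -x), rows z .113...003
A,Zj=np.meshgrid(np.radians(np.linspace(280,80,400)),np.linspace(.113,.003,220)) 
A=A[:,::-1]*0+np.radians(np.linspace(80,280,400))[None]
P=np.stack([.638+.0355*np.cos(A),.219+.0355*np.sin(A),Zj],-1)
J=[samp(F[k],P) for k in("scene","top")]
cv2.imwrite("pics/lab.png",np.hstack([B,np.vstack(J)]))
g=cv2.cvtColor(B,6);print(B.shape)
E
```

```text
(440, 320, 3)
```

View pics/lab.png

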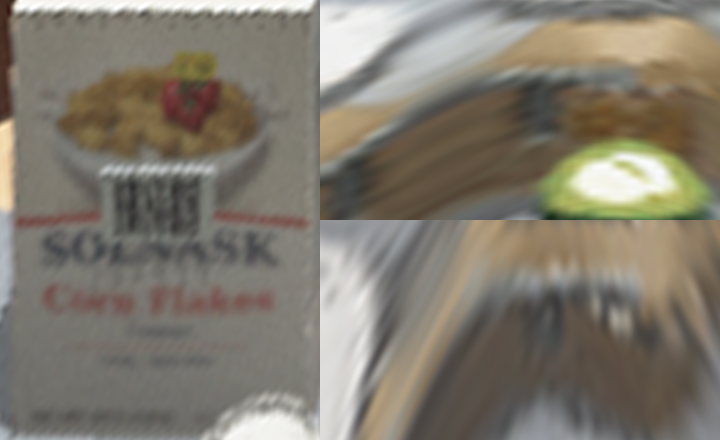

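The box label is at (157,203) in the left picture, which puts it at the face centre (Y≈+1 mm) with z≈0.122, as expected. The jar label spans about columns 485–640 on the right, so its azimuth is around 200°. I'll confirm that from closer. Moving to the box scan pose now.

```bash
python3 -m creep '[[[-1,0,0,0,0,0,0.142],[-1,0,0,0,0,0,0.142],[-1,0,0,0,0,0,0.143],[-1,1.3,3.8,0,0,0,0],[-1,1.3,3.8,0,0,0,0],[-1,1.3,3.8,0,0,0,0],[-1,1.3,3.8,0,0,0,0],[-1,1.3,3.8,0,0,0,0],[-1,1.4,3.8,0,0,0,0],[-1,0,0,2.2,0,0,0],[-1,0,0,2.3,0,0,0],[-1,0,0,2.3,0,0,0]]]'
python3 -m creep '[[[-1,0,0,0,0,0,0],[-1,0,0,0,0,0,0]]]'
python3 - <<'E'
from h import *
from workcell import vision,bot
s=bot.observe();T=tool(s)
for n in("top","scene"):
    f=vision.grab_frame(n);pickle.dump(f,open(n[0]+"3.pkl","wb"))
    cv2.imwrite("pics/%s3.png"%n,f["image"])
print("label in tool",np.linalg.inv(T)@[.669,-.120,.123,1])
t=pickle.load(open("t3.pkl","rb"));s3=pickle.load(open("s3.pkl","rb"))
cv2.imwrite("pics/c3.png",np.hstack([cv2.resize(t["image"][80:230,250:400],(400,400)),cv2.resize(s3["image"][110:290,240:420],(400,400))]))
# scanner vs box in each camera: lateral offset. box axes
Ti=np.linalg.inv(T)
for nm,f in(("top",t),("scene",s3)):
    W=cloud(f).reshape(-1,3);W=W[np.isfinite(W[:,0])];L=W@Ti[:3,:3].T+Ti[:3,3]
    a=L[(L[:,0]>.02)&(L[:,0]<.05)&(abs(L[:,1])<.03)&(L[:,2]<.05)&(L[:,2]>-.02)]
    if len(a): print(nm,"nose x",a[:,0].max(),"y",np.percentile(a[:,1],[3,97]),"z",a[:,2].min(),a[:,2].max(),len(a))
    b=W[(W[:,2]>.212)&(W[:,2]<.228)&(W[:,0]>.64)&(W[:,0]<.76)&(abs(W[:,1]+.116)<.1)]
    print(nm,"box top",cv2.minAreaRect(b[:,:2].astype(np.float32)))
E
```

```text
clock: 7.05
position: [0.539, -0.1418, 0.1832]
tool_rot: [-3.141, 0.002, 0.163]
force: [0.5, 0.3, -2.5]
grip_width: 0.0432
finger_force: 62.1
clock: 7.3
position: [0.5396, -0.1419, 0.1853]
tool_rot: [3.141, 0.0, 0.163]
force: [-0.5, -1.7, -2.1]
grip_width: 0.0432
finger_force: 61.8
label in tool [ 1.31221193e-01 -5.20314403e-04  6.23179073e-02  1.00000000e+00]
top nose x 0.04777741023432991 y [-0.02425998 -0.00274919] z -0.005765517401149112 0.03016026332602506 119
top box top ((0.6991521120071411, -0.11661626398563385), (0.056523602455854416, 0.15077269077301025), 9.393915176391602)
scene nose x 0.04336383905408692 y [-0.02112071  0.00419754] z -0.00825369307625784 0.021622419170012647 25
scene box top ((0.701235830783844, -0.1400415450334549), (0.05785401538014412, 0.10504434257745743), 9.040532112121582)
```

View pics/c3.png

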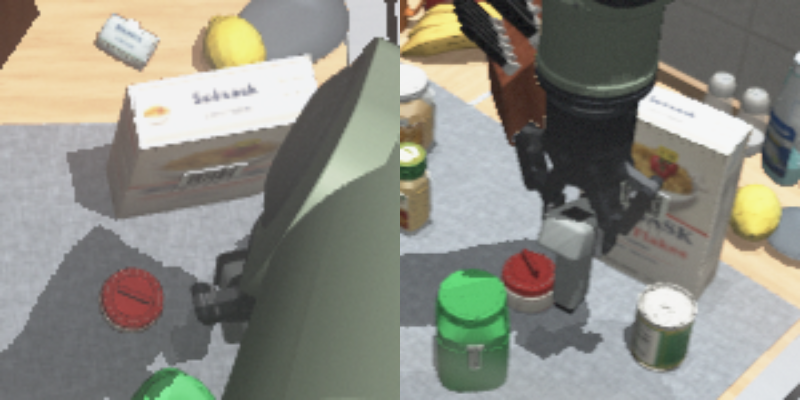

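The pictures show the nose facing the box squarely at about 10 cm. In the left crop the nose is at (232,265) and the label at (210,175). Holding still.

```bash
python3 -m creep '[[[-1,0,0,0,0,0,0],[-1,0,0,0,0,0,0],[-1,0,0,0,0,0,0],[-1,0,0,0,0,0,0],[-1,0,0,0,0,0,0],[-1,0,0,0,0,0,0],[-1,0,0,0,0,0,0],[-1,0,0,0,0,0,0],[-1,0,0,0,0,0,0],[-1,0,0,0,0,0,0],[-1,0,0,0,0,0,0],[-1,0,0,0,0,0,0]]]'
python3 -m creep '[[[-1,0,0,0,0,0,0],[-1,0,0,0,0,0,0],[-1,0,0,0,0,0,0],[-1,0,0,0,0,0,0],[-1,0,0,0,0,0,0],[-1,0,0,0,0,0,0],[-1,0,0,0,0,0,0],[-1,0,0,0,0,0,0]]]'
```

```text
clock: 8.9
position: [0.5396, -0.1416, 0.185]
tool_rot: [-3.142, 0.0, 0.164]
force: [0.4, 0.1, -2.8]
grip_width: 0.0431
finger_force: 61.8
clock: 9.9
position: [0.5396, -0.1416, 0.185]
tool_rot: [3.142, -0.0, 0.164]
force: [0.0, -0.9, -2.5]
grip_width: 0.0436
finger_force: 61.8
```

```bash
python3 -m creep '[[[-1,0,0,-2.5,0,0,0],[-1,0,0,-3,0,0,0],[-1,0,0,-3,0,0,0],[-1,-1.35,-4.9,0,0,0,0],[-1,-1.35,-4.9,0,0,0,0],[-1,-1.35,-4.9,0,0,0,0],[-1,-1.35,-4.9,0,0,0,0],[-1,-1.3,-5,0,0,0,0],[-1,-1.3,-5,0,0,0,0],[-1,0,0,0,0,0,-0.18]]]'
python3 -m creep '[[[-1,0,0,0,0,0.15,0],[-1,0,0,0,0,0.15,0],[-1,0,0,0,0,0.15,0],[-1,0,0,0,0,0.15,0],[-1,0,0,0,0,0,0],[-1,0,0,0,0,0,0],[-1,0,0,0,0,0,0]]]'
python3 - <<'E'
from h import *
f=wrist(); pickle.dump(f,open("w4.pkl","wb")); s=f["s"];print(s["position"],s["tool_rot"],s["qpos"])
def samp(f,P):
    T=np.linalg.inv(f["cam_to_world"]);q=P@T[:3,:3].T+T[:3,3];fl=192/np.tan(np.radians(f["fovy"]/2))
    return cv2.remap(f["image"],(q[...,0]/q[...,2]*fl+f["cx"]).astype(np.float32),(q[...,1]/q[...,2]*fl+f["cy"]).astype(np.float32),cv2.INTER_CUBIC)
P=cloud(f).reshape(-1,3);q=P[(np.hypot(P[:,0]-.638,P[:,1]-.219)<.06)&(P[:,2]>.103)&(P[:,2]<.13)]
c=cv2.minEnclosingCircle(q[:,:2].astype(np.float32)) if len(q) else None;print("lid",c,len(q))
az=np.radians(np.linspace(300,100,400));A,Z=np.meshgrid(az,np.linspace(.113,.003,220))
J=samp(f,np.stack([.638+.0355*np.cos(A),.219+.0355*np.sin(A),Z],-1)[:,::-1])
cv2.imwrite("pics/w4.png",np.hstack([f["image"][:300,:400],np.vstack([J,np.zeros((80,400,3),np.uint8)])]))
E
```

```text
clock: 11.15
position: [0.4108, 0.1411, 0.27]
tool_rot: [-3.141, 0.0, 0.35]
force: [-0.4, -1.5, -2.3]
grip_width: 0.0433
finger_force: 62.1
clock: 12.02
position: [0.4159, 0.1334, 0.2712]
tool_rot: [3.127, -0.47, 0.344]
force: [-0.1, 0.1, -2.0]
grip_width: 0.0434
finger_force: 62.2
[0.41587546 0.1334171  0.27121259] [ 3.12745713 -0.47016466  0.34397121] [-0.9426709  -0.02157263  0.43242175  2.39396332  0.3144413   0.3190409
 -2.01503928]
lid ((0.6378486752510071, 0.21748395264148712), 0.033208876848220825) 2179
```

View pics/w4.png

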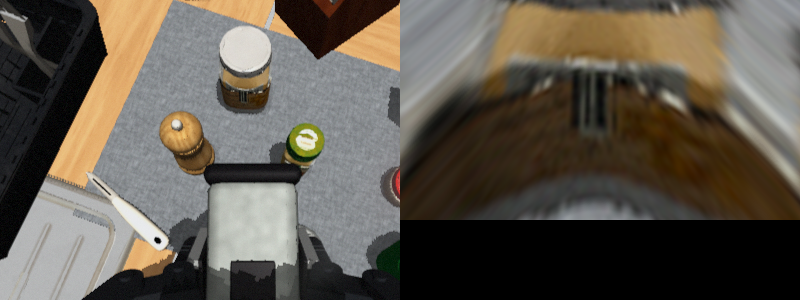

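The left picture shows the jar at (245,75) with its label facing the robot. On the right the label spans columns 507–687, which is 90° and matches 56 mm. Its centre azimuth is 198.5°, so the jar's yaw is 18.5°. Levelling the tool again.

```bash
python3 -m creep '[[[-1,1.5,0,0,0,-0.157,0],[-1,1.5,0,0,0,-0.157,0],[-1,1.5,0,0,0,-0.157,0],[-1,0,0,0,0,0,0],[-1,0,0,0,0,0,0]]]'
cat >>h.py <<'E'
def go(goal,yaw):
    from workcell import bot
    s=bot.observe();T=tool(s);G=R.from_euler('xyz',[np.pi,0,yaw]).as_matrix()
    d=np.array(goal)-T[:3,3]; print("cm in tool now",(T[:3,:3].T@d*100).round(2),"in goal frame",(G.T@d*100).round(2),"rotvec",R.from_matrix(T[:3,:3].T@G).as_rotvec().round(3),s["clock"])
E
python3 -c "
from h import *
go([.4803,.1652,.124],.323)"
```

```text
clock: 12.7
position: [0.4547, 0.1456, 0.2839]
tool_rot: [3.124, -0.015, 0.335]
force: [-0.5, -0.1, -1.7]
grip_width: 0.0434
finger_force: 62.1
cm in tool now [ 2.83 -1.29 16.01] in goal frame [ 3.05 -1.05 15.99] rotvec [ 0.017 -0.015  0.012] 12.7
```

```bash
python3 -m creep '[[[-1,1.5,-0.5,0,0.017,-0.015,0.012],[-1,1.5,-0.5,0,0,0,0],[-1,0,0,3,0,0,0],[-1,0,0,3.5,0,0,0],[-1,0,0,3.5,0,0,0],[-1,0,0,3,0,0,0],[-1,0,0,2,0,0,0],[-1,0,0,1,0,0,0],[-1,0,0,0,0,0,0],[-1,0,0,0,0,0,0]]]'
python3 - <<'E'
from h import *
from workcell import vision
go([.4803,.1652,.124],.323)
t=vision.grab_frame("top");s=vision.grab_frame("scene");pickle.dump((t,s),open("p5.pkl","wb"))
cv2.imwrite("pics/c5.png",np.hstack([cv2.resize(t["image"][120:270,130:280],(400,400)),cv2.resize(s["image"][110:260,150:300],(400,400))]))
E
```

```text
clock: 13.95
position: [0.4804, 0.1651, 0.1253]
tool_rot: [-3.141, -0.001, 0.323]
force: [0.5, -0.5, -1.0]
grip_width: 0.0432
finger_force: 62.3
cm in tool now [-0.01 -0.02  0.13] in goal frame [-0.01 -0.02  0.13] rotvec [-0.    -0.001 -0.   ] 13.95
```

View pics/c5.png

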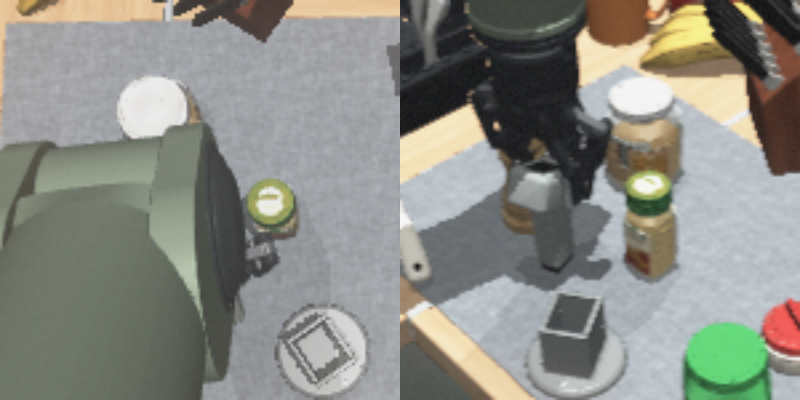

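The views show the scanner between the mill and the spice jar, facing the jar, with nothing touched. The empty socket is visible at (320,350) in the left crop. Holding still.

```bash
python3 -m creep '[[[-1,0,0,0.1,0,0,0],[-1,0,0,0,0,0,0],[-1,0,0,0,0,0,0],[-1,0,0,0,0,0,0],[-1,0,0,0,0,0,0],[-1,0,0,0,0,0,0],[-1,0,0,0,0,0,0],[-1,0,0,0,0,0,0],[-1,0,0,0,0,0,0],[-1,0,0,0,0,0,0],[-1,0,0,0,0,0,0],[-1,0,0,0,0,0,0]]]'
python3 -m creep '[[[-1,0,0,0,0,0,0],[-1,0,0,0,0,0,0],[-1,0,0,0,0,0,0],[-1,0,0,0,0,0,0],[-1,0,0,0,0,0,0],[-1,0,0,0,0,0,0],[-1,0,0,0,0,0,0],[-1,0,0,0,0,0,0],[-1,0,0,-2,0,0,0],[-1,0,0,-3,0,0,0],[-1,0,0,-4,0,0,0],[-1,0,0,-4,0,0,0]]]'
python3 - <<'E'
from h import *
t,s=pickle.load(open("p5.pkl","rb"))
for n,f in(("top",t),("scene",s)):
    P=cloud(f).reshape(-1,3);q=P[(np.hypot(P[:,0]-.4225,P[:,1]-.069)<.05)&(P[:,2]>.055)&(P[:,2]<.075)]
    print(n,"rim",cv2.minAreaRect(q[:,:2].astype(np.float32)),len(q))
go([.4248,.0707,.2543],.591)
E
```

```text
clock: 15.55
position: [0.48, 0.1648, 0.1235]
tool_rot: [-3.141, 0.0, 0.323]
force: [-0.7, 0.6, -1.7]
grip_width: 0.0434
finger_force: 62.3
clock: 17.05
position: [0.4799, 0.1647, 0.2547]
tool_rot: [-3.141, 0.001, 0.323]
force: [-0.5, 1.6, -2.2]
grip_width: 0.0434
finger_force: 62.1
top rim ((0.4227670133113861, 0.07041415572166443), (0.05188392102718353, 0.04352851212024689), 33.83904266357422) 153
scene rim ((0.42088714241981506, 0.0680905282497406), (0.05519562587141991, 0.04474731162190437), 33.58953857421875) 249
cm in tool now [-8.21  7.16  0.04] in goal frame [-9.81  4.73  0.04] rotvec [-0.     0.001 -0.268] 17.05
```

```bash
python3 -m creep '[[[-1,0,0,0,0,0,-0.134],[-1,0,0,0,0,0,-0.134],[-1,-3.2,1.6,0,0,0,0],[-1,-3.3,1.6,0,0,0,0],[-1,-3.3,1.55,0,0,0,0],[-1,0,0,0,0,0,0],[-1,0,0,0,0,0,0],[-1,0,0,0,0,0,0]]]'
python3 -c "
from h import *
go([.4249,.0708,.1138],.591)"
```

```text
clock: 18.05
position: [0.4255, 0.0714, 0.2535]
tool_rot: [-3.141, 0.0, 0.592]
force: [0.6, -1.0, -1.7]
grip_width: 0.0433
finger_force: 62.2
cm in tool now [-0.08  0.02 13.97] in goal frame [-8.000e-02  1.000e-02  1.397e+01] rotvec [-0.     0.     0.001] 18.05
```

```bash
python3 -m creep '[[[-1,-0.05,0,2.5,0,0,0],[-1,0,0,2.5,0,0,0],[-1,0,0,2,0,0,0],[-1,0,0,1,0,0,0],[-1,0,0,0.8,0,0,0],[-1,0,0,0.8,0,0,0],[-1,0,0,0.8,0,0,0],[-1,0,0,0,0,0,0]]]'
```

```text
clock: 19.05
position: [0.4245, 0.0704, 0.1492]
tool_rot: [-3.141, 0.001, 0.591]
force: [1.0, -0.3, -1.4]
grip_width: 0.043
finger_force: 62.2
```

Its underside is now below the rim with no contact force, so I continue down.

```bash
python3 -m creep '[[[-1,0,0,0.8,0,0,0],[-1,0,0,0.8,0,0,0],[-1,0,0,0.8,0,0,0],[-1,0,0,0.5,0,0,0],[-1,0,0,0.4,0,0,0],[-1,0,0,0.2,0,0,0],[-1,0,0,0,0,0,0],[-1,0,0,0,0,0,0]]]'
```

```text
clock: 20.05
position: [0.4248, 0.0706, 0.1147]
tool_rot: [-3.141, -0.0, 0.591]
force: [0.2, -0.6, -2.1]
grip_width: 0.0431
finger_force: 62.2
```

```bash
python3 -m creep '[[[-1,0,0,0.1,0,0,0],[-1,0,0,0,0,0,0],[0.3,0,0,0,0,0,0],[0.6,0,0,0,0,0,0],[1,0,0,0,0,0,0],[1,0,0,0,0,0,0],[1,0,0,0,0,0,0],[1,0,0,0,0,0,0]]]'
python3 -m creep '[[[1,0,0,-1,0,0,0],[1,0,0,-2,0,0,0],[1,0,0,-3,0,0,0],[1,0,0,-4,0,0,0],[1,0,0,-4,0,0,0],[1,0,0,0,0,0,0],[1,0,0,0,0,0,0]]]'
python3 - <<'E'
from h import *
f=wrist();P=cloud(f).reshape(-1,3)
q=P[(np.hypot(P[:,0]-.425,P[:,1]-.07)<.07)&(P[:,2]>.095)&(P[:,2]<.16)]
print("head",cv2.minAreaRect(q[:,:2].astype(np.float32)),len(q),q[:,2].max())
cv2.imwrite("pics/w6.png",f["image"])
E
```

```text
clock: 21.05
position: [0.4247, 0.0706, 0.1135]
tool_rot: [-3.141, 0.0, 0.591]
force: [0.1, 0.6, 0.1]
grip_width: 0.0856
finger_force: 0.0
clock: 21.92
position: [0.4245, 0.0706, 0.2536]
tool_rot: [-3.141, -0.0, 0.591]
force: [-0.1, 0.4, -0.2]
grip_width: 0.0855
finger_force: 0.0
head ((0.4312610626220703, 0.07426924258470535), (0.07826448231935501, 0.0464838482439518), 34.47296905517578) 4005 0.14410393772719338
```

View pics/w6.png

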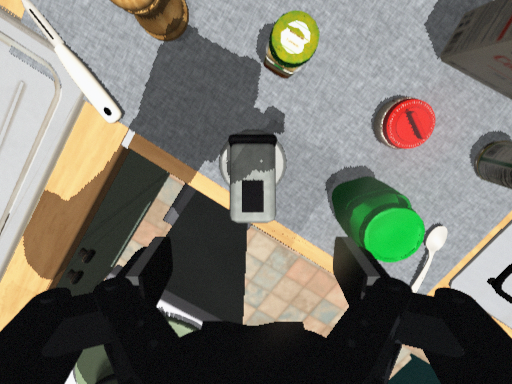

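The scanner stands in its stand at (252,178), with its head top at z=0.144 m as at the start, and the gripper is clear. Handing in.

```bash
python3 -c "
from workcell import bot
print(bot.job_done())"
```

```text
the job is handed in; nothing more can be done
None
```

I held the scanner still for at least two seconds about 10 cm in front of the box barcode, then the jar barcode, and stood it back upright in its stand. I handed the job in after about 22 s, with nothing seen to move; the hand-in gave no verdict.

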